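Put the torque wrench away in its sprung tray bay

ROBOT

A 6-joint arm with a two-finger parallel gripper is mounted at the origin on the work surface. World frame = base frame: x ahead of the robot, y to its left, z up, the work surface at z = 0. Lengths are in m, angles in rad, forces in N, time in s.
With the tool pointing down it reaches from about 0.325 to 0.75 m from the base axis. Payload 7.6 kg.
Tool frame: the origin (TCP) lies midway between the tips of the shut fingers; the grasp point (between the pads) lies 19 mm behind it; y points along the fingers, z is the direction in which the jaws open and shut, and the axes are right-handed (so a half turn about y gives the same grasp; the last joint's range is limited). The gripper opens to 85 mm and grips with 20 to 120 N. Pads are 22 mm wide; open, the fingers measure 114 mm over their backs; the gripper's body (76 mm by 85 mm) begins 54 mm behind the grasp point. The pads swing forward as they close: fully open they stand 13 mm farther back than shut.
Start: joints at [-1.199, 0.052, 1.401, -0, 1.689, -0.07], TCP at [0.225, -0.475, 0.193] pointing down, gripper open.
Joint ranges: [-2.9, 2.9], [-0.91, 2.17], [0.12, 2.37], [-1.06, 4.2], [0.26, 2.73], [-2.93, 2.93]. Speed limits (rad/s): [2.57, 2.57, 3.01, 3.14, 3.14, 3.14].

INTERFACE

Orientations are given as [roll, pitch, yaw] about the fixed x, y, z axes, in that order (R = Rz(yaw) Ry(pitch) Rx(roll)).
In Python, from plant import robot gives the robot as it stands.
- The arm moves only by the tool servo_tool, never from a script. Its argument "motion" is a list that holds one entry, the list of rows, each a list of 5 numbers: the finger opening in mm, from 0 to 85.4, then the shift along the tool's x, y, z in mm, then the turn about the tool's y in degrees. A call has 1 to 10 rows; each row shifts and turns the commanded pose from where the row before left it, along the tool's axes as they then stand; what a row does not reach is not made up. A row lasts 1/10 s, in which the tool goes at most 50 mm and 8.59 degrees, less where a joint would pass 70% of its speed; a pose out of reach is approached as far as the arm can. A call with a gripper value outside its range is refused whole. The fingers move at their own pace and stop on an object; "force" is the grip in N (left out, the last holds). Time passes only in rows, so rows that do not move let the fingers close. It gives the time, the measured TCP pose, the force and the opening at its end, in the units of the state.
- robot.state(): the state, without advancing time (a new reading comes with each control period).
- robot.camera(name): name is "scene" or "top"; returns (picture, depth): 480x640x3 uint8, red, green, blue; 480x640 float32, m along the optical axis (not along the pixel's ray), 0 where there is no reading.
- robot.camera_model(name): a dict with "mtx" (3x3 intrinsics, pixels), "k1" (the pictures are not rectified: a ray, as slopes to the right and down, at radius r is drawn at 1 + k1 r^2 times it, then the intrinsics apply), "world_to_cam" (4x4, takes a point from world to camera coordinates). Camera axes: x right, y up, looking along -z (the intrinsics and any distortion apply to the point x, -y, -z); pixel columns grow to the right and rows downward; lengths in m; the calibration is good to about 2 mm. A picture is of the moment at which its call begins. camera_model takes no time and is no camera call.
- robot.hand_in(): hands the job in, once; it reports no verdict.
The state is a dict: "time": time; "qpos": joint angles; "joint_velocities": joint speeds; "tau": joint torques, N m; "tool_pos": TCP position; "tcp_rot": TCP orientation; "wrist_force": force on the tool from outside, world axes, zero at the start; "wrist_torque": the same for the moment, N m; "width": finger opening in m.
Only numpy, scipy, OpenCV 4.12 (cv2) and the standard library are available. Lean on these libraries where they do the work, as an engineer would, in place of code of your own. Each camera call takes 0.05 s, during which the arm holds its last target. There are 200 camera calls.

TASK

Put the torque wrench away in its long bay in the tray: head end under the yellow keeper bar and pressing back the red spring sled, grip end down inside the tail stop, so that it lies flat on both black supports and the spring holds it. Leave the bell, hanger and pedal where they are in the tray.

Things in the scene. Friction and masses are not known exactly. Their poses are not given: they have to be found in the camera images.
- wrench: Compact torque wrench lying flat, 200 long, 24 high; origin at mid-length on its underside, x towards the steel head, z up. Black grip 28 wide, x=-100 to 0; steel shaft 16 wide, z 4 to 20, x=0 to 70; round steel head 36 across, 24 high, centred at x=82. About 0.36 kg, centre of mass near x=+12.
- wrench_tip (a point): Foremost point of the wrench's head, on the underside (wrench frame x=+100, y=0, z=0).
- tray: Fixed grey pull-out tray 265 x 236, floor 4 thick, rim 20 high; origin on its underside on the centre line of the long wrench bay, x along the bay towards its head pocket, z up. Between head and tail pockets the bay is open for the fingers (x=-68 to 55, y=-62 to 62). Small compartments lie at y below -66. The wrench put away has its origin at about x=0, y=0, z=12 and its x along the tray's.
- keeper (a point): Middle of the underside of the yellow keeper bar of the head pocket (tray frame 83, 0, 45); the bar spans x=74 to 92, z=45 to 50. Head pocket: black pad, top at z=12, x=58 to 122; pale metal cheeks, inner faces at y=-22 and +22, 6 thick, x=55 to 122, up to z=45. Axes as the tray's.
- tail_stop (a point): Middle of the upper inner edge of the fixed tail stop (tray frame -100.5, 0, 26), 6 thick. Tail pocket: narrow black rib, top at z=12, x=-88 to -78; pale metal cheeks, inner faces at y=-18 and +18, 6 thick, x=-106 to -68, up to z=24. Axes as the tray's.
- sled (a joint): Red spring sled behind the keeper bar, which slides along tray +x: 0 = sprung out, its face at tray x=92 (z 13 to 43, 32 wide); 0.008 with the wrench put away; 0.018 fully pushed in. Spring about 2 N at 0, 4 N at 0.008, 6.5 N at 0.018.
- bell: Bystander: green plastic bell, 54 across, 38 high, in a small tray compartment; origin at the centre of its underside.
- hanger: Bystander: flat blue aluminium derailleur hanger, about 48 x 34 x 6, in a small tray compartment; origin on its underside.
- pedal: Bystander: chrome pedal, 58 x 62 x 26, in a small tray compartment; origin at the centre of its underside.
Mind the look-alikes: they are no part of the job. Of the things like the wrench, leave any that is orange; of the rest the smaller one is meant.

How it is judged:
By the outcome, as a careful person would: the job done as asked, in the order asked, and still so for the second after the job is handed in, with the robot touching nothing.
It also fails if it takes over 42 s, if anything falls off the work surface, if the arm or the gripper's body presses on something with over 40 N, if the wrist force passes 120 N, or if a joint passes its speed limit or range.

## Working session

There is one attempt and no reset: what is moved stays moved. The work goes in short steps, Python scripts to look and compute and a tool call to move; the robot and the scene stay as the last step left them, time stands still between calls to the robot, and variables do not carry over. Pictures are saved under pics/ and viewed, about 8 in all and at most 12, crops included, and the job is handed in when it is done.

Besides the shell and the picture viewer there is one more tool, called after "Request:" as name(argument=value, ...), one argument or row to a line, values as JSON. servo_tool: Moves the arm, as the interface text tells. Its arguments: {"type":"object","properties":{"motion":{"type":"array"},"force":{"type":"number"}},"required":["motion"]}

```bash
ls; mkdir -p pics
cat > h.py <<'E'
import numpy as np, cv2
from plant import robot
from scipy.spatial.transform import Rotation as R
def grab(name,tag):
    im,d=robot.camera(name); np.savez(f'{tag}.npz',im=im,d=d); cv2.imwrite(f'pics/{tag}.png',im[:,:,::-1]); return im,d
def px2w(name,uv,z=None,d=None):
    """pixels -> world, on plane z, or by depth image d"""
    m=robot.camera_model(name);K=np.array(m['mtx']);T=np.linalg.inv(np.array(m['world_to_cam']))
    uv=np.atleast_2d(uv).astype(float); out=[]
    for u,v in uv:
        s=np.array([(u-K[0,2])/K[0,0],(v-K[1,2])/K[1,1]]);p=s.copy()
        for _ in range(20): p=s/(1+m['k1']*(p@p))
        ray=T[:3,:3]@np.array([p[0],-p[1],-1]);o=T[:3,3]
        t=(z-o[2])/ray[2] if d is None else d[int(round(v)),int(round(u))]
        out.append(o+t*ray)
    return np.array(out)
def w2px(name,P):
    m=robot.camera_model(name);K=np.array(m['mtx']);W=np.array(m['world_to_cam'])
    c=np.atleast_2d(P)@W[:3,:3].T+W[:3,3];s=c[:,:2]*[1,-1]/-c[:,2:];s=s*(1+m['k1']*(s**2).sum(1,keepdims=True))
    return s*[K[0,0],K[1,1]]+[K[0,2],K[1,2]]
E
python3 - <<'E'
from h import *
grab('top','top0');grab('scene','sc0')
s=robot.state();print({k:np.round(v,3) for k,v in s.items()})
for n in('top','scene'):
    m=robot.camera_model(n);print(np.linalg.inv(np.array(m['world_to_cam'])).round(3),m['mtx'],m['k1'])
E
```

```text
pics
{'time': np.float64(0.1), 'qpos': array([-1.199,  0.053,  1.402,  0.   ,  1.689, -0.07 ]), 'joint_velocities': array([ 0.002, -0.   , -0.003, -0.001,  0.   , -0.001]), 'tau': array([ 1.0000e-03, -3.8258e+01, -3.6098e+01, -0.0000e+00,  5.0000e-03,
       -0.0000e+00]), 'tool_pos': array([ 0.224, -0.474,  0.192]), 'tcp_rot': array([-1.572,  0.   , -2.7  ]), 'wrist_force': array([ 1.271,  0.187, -0.3  ]), 'wrist_torque': array([-0.016,  0.02 ,  0.033]), 'width': np.float64(0.085)}
[[ 0.023  0.991 -0.13   0.38 ]
 [-0.999  0.027  0.029  0.002]
 [ 0.033  0.13   0.991  1.283]
 [ 0.     0.     0.     1.   ]] [[619.73120862   0.         305.67670022]
 [  0.         619.73120862 238.45606438]
 [  0.           0.           1.        ]] -0.008412558429615765
[[ 0.061 -0.736  0.674  1.086]
 [ 0.998  0.041 -0.046 -0.046]
 [ 0.006  0.676  0.737  0.664]
 [ 0.     0.     0.     1.   ]] [[454.28338353   0.         329.34548741]
 [  0.         454.28338353 240.11056011]
 [  0.           0.           1.        ]] 0.006535941326208134
```

View pics/top0.png

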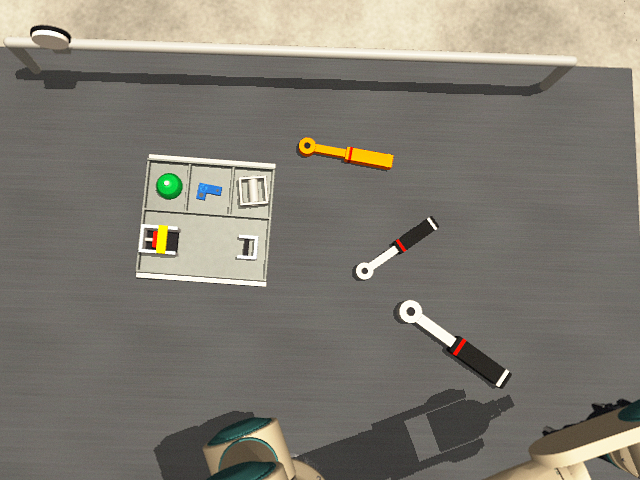

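View pics/sc0.png

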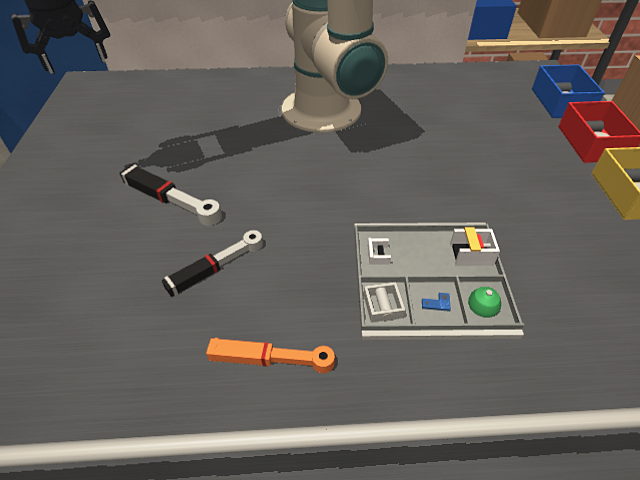

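Look-alikes in top: orange (345,153), small black one (397,247), large black one (453,343). The orange one is excluded. Of the other two, the one at (397,247) is smaller, so it should be the one meant. I'll confirm it in an enlarged crop.

Run:
```python
from h import *
im=np.load('top0.npz')['im'][:,:,::-1]
def crop(x0,y0,x1,y1,s): return cv2.resize(im[y0:y1,x0:x1],None,fx=s,fy=s,interpolation=cv2.INTER_CUBIC)
cv2.imwrite('pics/cw.png',crop(345,205,445,290,7))
cv2.imwrite('pics/ct.png',crop(130,150,282,292,4.2) if 0 else crop(130,150,282,292,4))
d=np.load('top0.npz')['d']
print(px2w('top',[[364,271],[433,222],[410,311],[505,383]],z=0.02).round(4))
```

```text
[[ 0.4825 -0.157   0.02  ]
 [ 0.5881 -0.2998  0.02  ]
 [ 0.4033 -0.2519  0.02  ]
 [ 0.2632 -0.4451  0.02  ]]
```

View pics/cw.png

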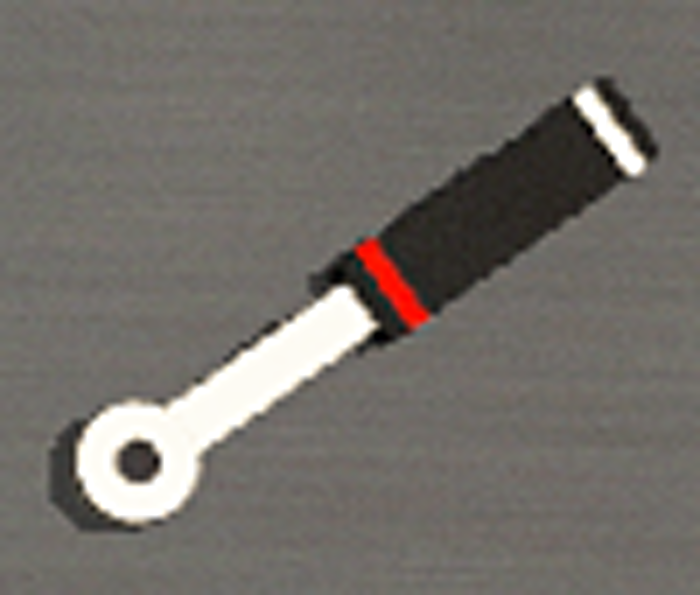

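View pics/ct.png

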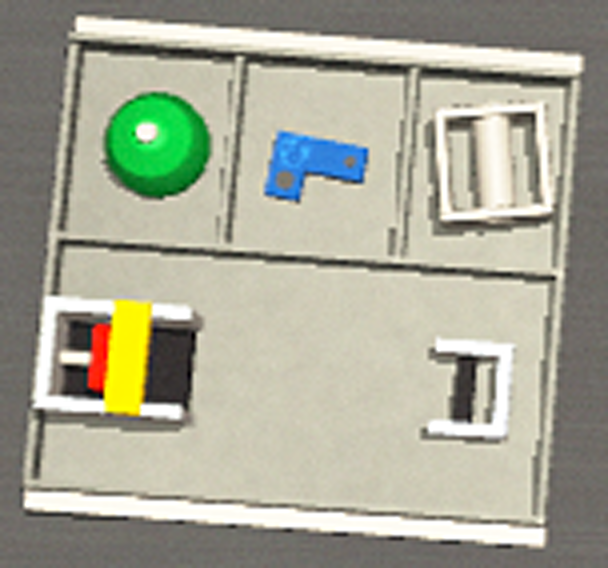

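```bash
cat > fit.py <<'E'
from h import *
from scipy.optimize import least_squares
def fit(pts,px,x0,cam='top',zoff=0):
    pts=np.array(pts)/1e3;px=np.array(px,float)
    def P(p): return np.c_[p[0]+pts[:,0]*np.cos(p[2])-pts[:,1]*np.sin(p[2]),p[1]+pts[:,0]*np.sin(p[2])+pts[:,1]*np.cos(p[2]),pts[:,2]+zoff]
    r=least_squares(lambda p:(w2px(cam,P(p))-px).ravel(),x0,loss='soft_l1')
    return r.x,(w2px(cam,P(r.x))-px).round(1)
E
python3 - <<'E'
from fit import *
c=lambda a,s,o:(np.array(a)+.5)/s-.5+np.array(o)
W=[[82,0,24],[82,-18,24],[82,18,24],[-100,14,24],[-100,-14,24],[-8,14,24],[-8,-14,24]]
wp=c([[139,461],[173,512],[105,410],[603,78],[657,153],[368,238],[418,330]],7,(345,205))
w,e=fit(W[:1]+W[3:5],wp[[0,4,3]],[.55,-.25,2.2]);print('wrench',w.round(4),np.degrees(w[2]),e.tolist())
w,e=fit(W[:1]+W[3:5],wp[[0,3,4]],[.55,-.25,2.2]);print('wrench',w.round(4),np.degrees(w[2]),e.tolist())
T=[[92,-28,50],[74,-28,50],[92,28,50],[74,28,50],[-106.5,-24,25],[-106.5,24,25],[-68,-24,24],[-68,24,24],[55,-28,45],[55,28,45]]
tp=c([[112,300],[151,303],[105,411],[142,413],[514,343],[505,438],[432,340],[424,434],[192,308],[187,420]],4,(130,150))
t,e=fit(T,tp,[.5,.2,1.5]);print('tray',t.round(4),np.degrees(t[2]),e.tolist())
d=np.load('top0.npz')['d']
print('z',px2w('top',c([[270,440],[350,200],[127,357],[60,505],[470,390]],4,(130,150)),d=d)[:,2].round(4))
print('zw',px2w('top',[[420,232],[380,260],[395,275]],d=d)[:,2].round(4))
E
```

```text
wrench [ 0.5309 -0.2221  2.2031] 126.2292017236667 [[-0.7, 0.4], [0.4, -0.1], [0.2, -0.4]]
wrench [ 0.5264 -0.227   2.1233] 121.65692384248882 [[-0.1, -0.0], [12.2, 16.3], [-2.6, -5.9]]
tray [0.5298 0.1695 1.5234] 87.2846159836971 [[0.7, 0.1], [-0.0, 0.1], [-0.4, 0.2], [-0.6, 0.3], [-0.2, 0.4], [0.1, -0.0], [1.5, -0.2], [1.5, -0.4], [-0.3, -0.1], [-1.8, -0.4]]
z [0.0036 0.0001 0.0496 0.0101 0.0101]
zw [ 0.0243  0.0173 -0.0033]
```

Request:
servo_tool(
  motion=[
    [[85,-39.3,0,-5.3,0],[85,-39.3,0,-5.3,0],[85,-39.3,0,-5.3,0],[85,-39.3,0,-5.3,0],[85,-39.3,0,-5.3,0],[85,-39.3,0,-5.3,0],[85,-39.3,0,-5.3,0],[85,-39.3,0,-5.3,0],[85,-39.3,0,-5.3,0],[85,-39.3,0,-5.3,0]],
  ],
  force=20,
)

```text
time: 1.1
tool_pos: [0.5582, -0.2575, 0.1923]
tcp_rot: [-1.571, -0.001, -2.7]
wrist_force: [0.1, -0.5, -0.3]
width: 0.085
```

Request:
servo_tool(
  motion=[
    [[85,0,0,0,-8.4],[85,0,0,0,-8.4],[85,0,0,0,-8.4],[85,0,0,0,-8.4],[85,0,0,0,-8.4],[85,0,0,0,-8.4],[85,0,0,0,-8.4],[85,0,0,0,-8.4],[85,0,0,0,-8.4],[85,0,0,0,-8.4]],
  ],
)

```text
time: 2.1
tool_pos: [0.5569, -0.2585, 0.1922]
tcp_rot: [-1.572, 0.001, -1.228]
wrist_force: [0.0, 0.2, -0.1]
width: 0.085
```

Request:
servo_tool(
  motion=[
    [[85,0,0,0,-8.4],[85,0,0,0,-8.4],[85,0,0,0,0],[85,0,0,0,0]],
  ],
)

```text
time: 2.5
tool_pos: [0.557, -0.2586, 0.1924]
tcp_rot: [-1.571, 0.001, -0.944]
wrist_force: [0.4, 0.3, 0.1]
width: 0.0851
```

```bash
cat >> h.py <<'E'
def st():
    s=robot.state();print('t',s['time'].round(2),'pos',(np.array(s['tool_pos'])*1e3).round(1),'yaw',np.degrees(s['tcp_rot']).round(2),'F',np.round(s['wrist_force'],1),'T',np.round(s['wrist_torque'],2),'w',round(s['width']*1e3,1),'q6',round(s['qpos'][5],2));return s
def togo(xyz,yaw=None):
    s=st();Rm=R.from_euler('xyz',s['tcp_rot']).as_matrix()
    print('tool shift mm',(Rm.T@(np.array(xyz)*1e3-np.array(s['tool_pos'])*1e3)).round(1), '' if yaw is None else ('turn',round(-((yaw-np.degrees(s['tcp_rot'][2])+180)%360-180),2)))
E
python3 -c "
from h import *
togo([.5575,-.2583,.002],-53.8)"
```

```text
Traceback (most recent call last):
  File "h.py", line 24, in togo
    s=st();Rm=R.from_euler('xyz',s['tcp_rot']).as_matrix()
  File "h.py", line 22, in st
    s=robot.state();print('t',s['time'].round(2),'pos',(np.array(s['tool_pos'])*1e3).round(1),'yaw',np.degrees(s['tcp_rot']).round(2),'F',np.round(s['wrist_force'],1),'T',np.round(s['wrist_torque'],2),'w',round(s['width']*1e3,1),'q6',round(s['qpos'][5],2));return s
                              ^^^^^^^^^^^^^^^
AttributeError: 'float' object has no attribute 'round'
```

Request:
servo_tool(
  motion=[
    [[85,0,25,0,0],[85,0,25,0,0],[85,0,25,0,0],[85,0,25,0,0],[85,0,25,0,0],[85,0,25,0,0],[85,0,20,0,0],[85,0,14,0,0],[85,0,5,0,0],[85,0,0,0,0]],
  ],
)

```text
time: 3.5
tool_pos: [0.557, -0.2586, 0.0035]
tcp_rot: [-1.571, 0.001, -0.942]
wrist_force: [0.6, -0.2, 0.7]
width: 0.085
```

Request:
servo_tool(
  motion=[
    [[20,0,0,0,0],[20,0,0,0,0],[20,0,0,0,0],[20,0,0,0,0],[20,0,0,0,0],[20,0,0,0,0],[20,0,0,0,0],[20,0,0,0,0]],
  ],
  force=20,
)

```text
time: 4.3
tool_pos: [0.5571, -0.2587, 0.0038]
tcp_rot: [-1.571, 0.0, -0.941]
wrist_force: [0.7, 0.2, 0.2]
width: 0.02
```

```bash
sed -i "s/s\['time'\].round(2)/round(float(s['time']),2)/" h.py; python3 -c "
from h import *
togo([.5575,-.2583,.002],-53.8)"
```

```text
t 4.3 pos [ 557.1 -258.7    3.8] yaw [-90.     0.   -53.89] F [0.7 0.2 0.2] T [ 0.03 -0.03  0.04] w 20.0 q6 -1.13
tool shift mm [-0.   1.8  0.5] ('turn', np.float64(-0.09))
```

The jaws closed to 20 mm, but the grip is 28 wide, so they hold nothing. I'll take a picture.

Run:
```python
from h import *
im,_=grab('top','t1'); im2,_=grab('scene','s1')
a=cv2.resize(im[190:310,320:470],None,fx=3.2,fy=3.2,interpolation=cv2.INTER_CUBIC)
b=cv2.resize(im2[180:330,130:290],None,fx=2.56,fy=2.56,interpolation=cv2.INTER_CUBIC)
h=min(len(a),len(b));o=np.hstack([a[:h,:390],b[:h]])
cv2.imwrite('pics/m1.png',o[:,:,::-1])
print(w2px('top',[[.557,-.2587,.02]]),w2px('scene',[[.557,-.2587,.02]]))
```

```text
[[413.35667384 236.31399917]] [[192.01688495 270.05580684]]
```

View pics/m1.png

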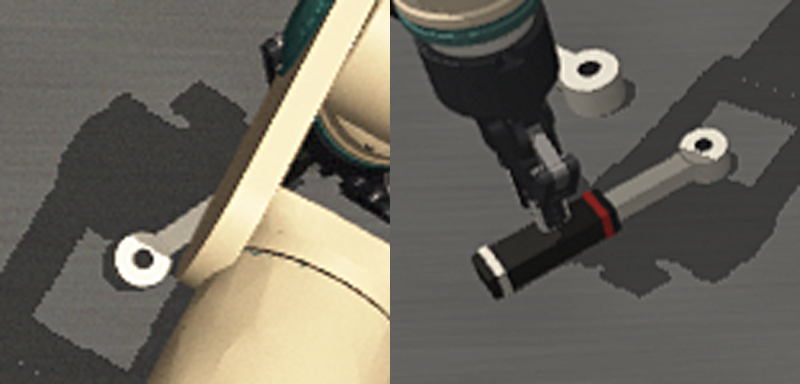

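Run:
```python
from h import *
z=np.load('s1.npz');im2,d=z['im'],z['d']
o=cv2.resize(im2[200:310,150:260],None,fx=5.4,fy=5.4,interpolation=cv2.INTER_CUBIC)
cv2.imwrite('pics/m2.png',o[:,:,::-1])
us=list(range(178,214,3))
for v in range(240,292,3):
    P=px2w('scene',[[u,v] for u in us],d=d); print(v,' '.join(f'{p[0]*1e3:.0f},{p[1]*1e3:.0f},{p[2]*1e3:.0f}' for p in P))
```

```text
240 581,-255,126 587,-247,133 589,-242,134 594,-236,139 599,-229,144 597,-225,142 566,-232,109 465,-262,-0 464,-257,-1 464,-251,-1 464,-245,-1 466,-239,-0
243 581,-256,120 574,-254,112 573,-250,110 574,-245,111 603,-229,142 601,-225,139 602,-221,140 601,-216,139 601,-212,138 472,-250,-1 472,-244,-2 474,-238,-0
246 583,-257,114 581,-253,112 580,-249,110 599,-237,131 607,-229,140 608,-224,140 607,-220,139 605,-216,137 605,-212,136 481,-249,-1 481,-243,-1 480,-238,-2
249 586,-258,110 585,-253,109 580,-251,103 609,-234,135 614,-228,140 611,-225,137 611,-220,136 608,-217,133 601,-215,124 488,-248,-2 489,-242,-1 489,-236,-1
252 556,-272,70 575,-259,91 581,-252,97 604,-238,122 617,-228,137 613,-225,132 608,-223,126 601,-221,117 593,-219,108 496,-247,-2 497,-241,-1 496,-236,-2
255 502,-297,0 556,-269,61 583,-253,92 600,-241,110 614,-231,126 607,-229,118 601,-227,111 587,-227,95 586,-223,94 503,-246,-2 526,-233,23 524,-228,22
258 508,-297,-2 556,-271,54 575,-258,75 595,-245,97 608,-235,112 594,-236,96 590,-232,91 509,-257,-3 531,-244,23 531,-238,22 533,-232,24 535,-226,25
261 517,-295,0 516,-
[... 883 characters left out ...]
74,22 580,-269,24 581,-263,25 1086,-46,664 574,-256,16 571,-252,11 567,-248,6 566,-243,4 563,-239,-0 563,-233,-0 563,-228,-1
282 587,-278,25 586,-273,23 583,-269,19 583,-264,18 578,-261,12 576,-257,9 572,-253,3 567,-250,-3 570,-243,0 571,-238,1 568,-233,-2 569,-227,-2
285 590,-278,21 586,-275,15 585,-270,13 584,-266,11 579,-263,4 576,-258,0 576,-253,-0 576,-248,-0 576,-243,-1 577,-237,0 577,-232,-0 578,-226,0
288 591,-280,13 589,-276,10 586,-272,7 583,-268,1 580,-264,-2 582,-258,-0 582,-252,-0 583,-247,0 583,-242,-1 582,-237,-2 583,-231,-1 583,-226,-2
291 592,-281,6 589,-277,2 588,-273,-0 587,-268,-1 588,-262,-1 590,-256,1 589,-252,-1 590,-246,0 590,-241,0 589,-236,-2 590,-230,-1 590,-225,-1
```

View pics/m2.png

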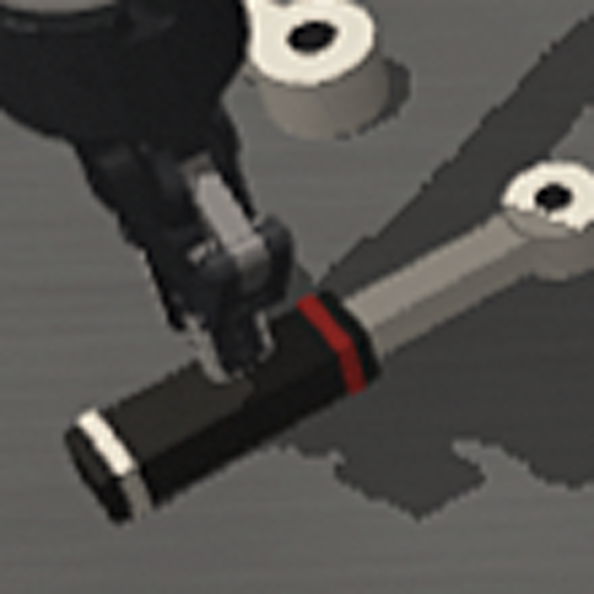

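Run:
```python
from h import *
for p in (-12,12):
  for z in(5,15,24,30):
    q=[.557+.807e-3*p,-.2587+.59e-3*p,z/1e3]; u=w2px('scene',[q])[0]; print(p,z,u.round(1),'crop',((u-[150,200])*5.4).round())
s=robot.state();print(s['qpos'],s['tau'])
```

```text
-12 5 [190.6 271.2] crop [219. 385.]
-12 15 [189.4 267.8] crop [213. 366.]
-12 24 [188.3 264.7] crop [207. 349.]
-12 30 [187.6 262.6] crop [203. 338.]
12 5 [197.  279.2] crop [254. 428.]
12 15 [195.8 275.8] crop [247. 409.]
12 24 [194.8 272.7] crop [242. 393.]
12 30 [194.1 270.6] crop [238. 381.]
[-4.94719614e-01  4.34266345e-01  1.33908286e+00 -5.15565739e-05
  1.36821391e+00 -1.12503610e+00] [ 1.27462172e-03 -5.02249897e+01 -3.31318617e+01 -4.06490326e-04
  7.78023641e-04  1.47692203e-04]
```

Run:
```python
from h import *
im=np.load('sc0.npz')['im']
cv2.imwrite('pics/m3.png',cv2.resize(im[0:100,0:130],None,fx=6,fy=6,interpolation=cv2.INTER_CUBIC)[:,:,::-1])
n=np.array([.427,-.904])
for p in(-45,45):
  for z in(192,205,215,230):
    u=w2px('scene',[[.2244+n[0]*p/1e3,-.474+n[1]*p/1e3,z/1e3]])[0];print(p,z,u.round(1),(u*6).round())
```

```text
-45 192 [111.   85.5] [666. 513.]
-45 205 [108.8  79.5] [653. 477.]
-45 215 [107.   74.7] [642. 448.]
-45 230 [104.3  67.5] [626. 405.]
45 192 [63.5 96.4] [381. 578.]
45 205 [60.6 90.3] [364. 542.]
45 215 [58.4 85.5] [350. 513.]
45 230 [54.9 78.2] [330. 469.]
```

View pics/m3.png

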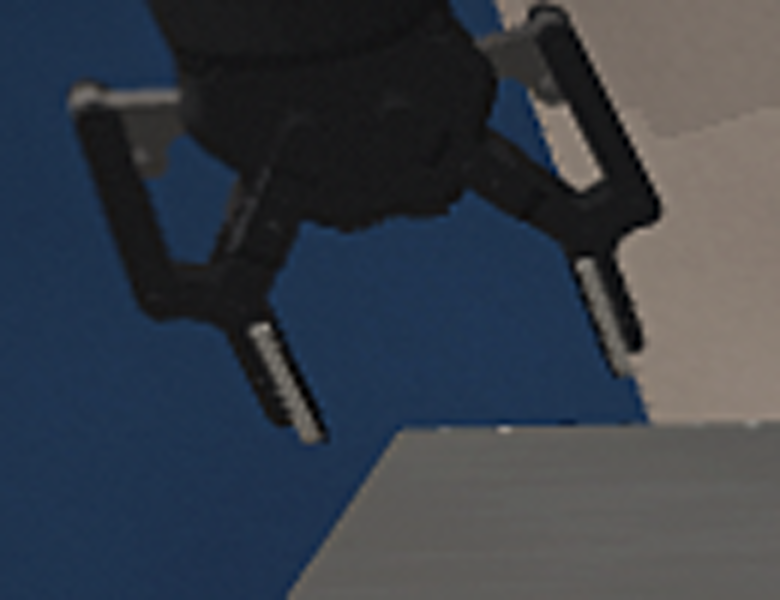

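The scene camera puts the fingertips about 35 mm higher than the reported TCP, both at the start and now. The wrench hasn't moved. I'll reopen and go down in small steps, watching the force.

Request:
servo_tool(
  motion=[
    [[60,0,0,0,0],[60,0,0,0,0],[60,0,0,0,0],[60,0,0,0,0],[60,0,6,0,0],[60,0,6,0,0],[60,0,6,0,0],[60,0,6,0,0],[60,0,4,0,0],[60,0,0,0,0]],
  ],
)

```text
time: 5.4
tool_pos: [0.5566, -0.2584, -0.0252]
tcp_rot: [-1.571, 0.001, -0.94]
wrist_force: [0.0, -0.2, 0.0]
width: 0.0604
```

Request:
servo_tool(
  motion=[
    [[60,0,2,0,0],[60,0,2,0,0],[60,0,1,0,0],[60,0,0,0,0]],
  ],
)

```text
time: 5.8
tool_pos: [0.5571, -0.2586, -0.0293]
tcp_rot: [-1.571, 0.0, -0.94]
wrist_force: [0.8, 0.2, -0.1]
width: 0.0599
```

Request:
servo_tool(
  motion=[
    [[20,0,0,0,0],[20,0,0,0,0],[20,0,0,0,0],[20,0,0,0,0],[20,0,0,0,0],[20,0,0,0,0]],
  ],
)

```text
time: 6.4
tool_pos: [0.5573, -0.2587, -0.0289]
tcp_rot: [-1.57, -0.001, -0.94]
wrist_force: [0.3, 0.7, 1.6]
width: 0.0273
```

Request:
servo_tool(
  motion=[
    [[20,0,-5,0,0],[20,0,-5,0,0],[20,0,-5,0,0],[20,0,-5,0,0],[20,0,0,0,0],[20,0,0,0,0]],
  ],
)

```text
time: 7.0
tool_pos: [0.5572, -0.2588, -0.009]
tcp_rot: [-1.571, -0.001, -0.941]
wrist_force: [0.5, -0.7, -3.8]
width: 0.0278
```

Run:
```python
from h import *
st()
im,d=grab('scene','s2'); o=im[190:300,140:280]
cv2.imwrite('pics/m4.png',cv2.resize(o,None,fx=5,fy=5,interpolation=cv2.INTER_CUBIC)[:,:,::-1])
```

```text
t 7.0 pos [ 557.2 -258.8   -9. ] yaw [-8.999e+01 -3.000e-02 -5.389e+01] F [ 0.5 -0.7 -3.8] T [-0.19 -0.12 -0.04] w 27.8 q6 -1.13
```

View pics/m4.png

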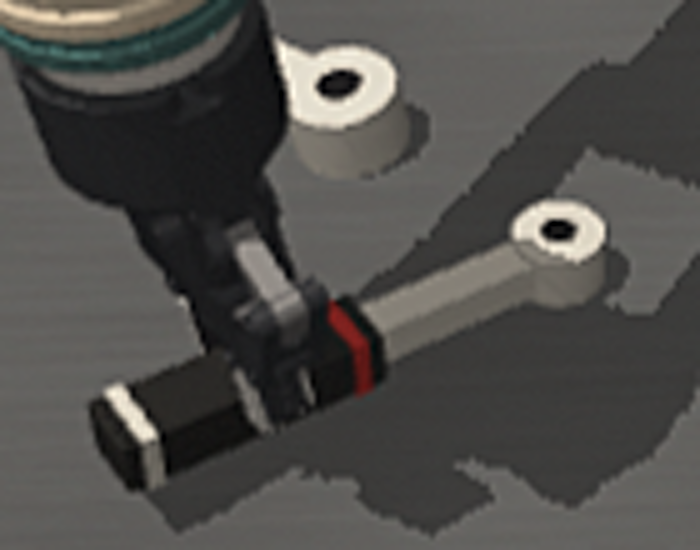

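```bash
cat >> h.py <<'E'
def along(tag,cam,o,yaw,lo=-105,hi=102,step=15,zlo=.006):
    """median top height per station along a wrench with origin o, yaw; world mm"""
    d=np.load(tag+'.npz')['d'];vv,uu=np.mgrid[0:480,0:640]
    m=robot.camera_model(cam);K=np.array(m['mtx']);T=np.linalg.inv(np.array(m['world_to_cam']))
    p=cv2.undistortPoints(np.c_[uu.ravel(),vv.ravel()].astype(float)[:,None],K,np.array([m['k1'],0,0,0]))[:,0]
    P=(np.c_[p[:,0],-p[:,1],-np.ones(len(p))]*d.ravel()[:,None])@T[:3,:3].T+T[:3,3]
    P=P[d.ravel()>0];c,s=np.cos(yaw),np.sin(yaw);q=(P[:,:2]-o)@np.array([[c,-s],[s,c]])*1e3
    for a in range(lo,hi,step):
        k=(abs(q[:,0]-a)<step/2)&(abs(q[:,1])<7)&(P[:,2]>zlo)&(P[:,2]<.12)
        if k.sum()>2: print(a,k.sum(),'z med',(np.median(P[k,2])*1e3).round(1),'p20-80',(np.percentile(P[k,2],[20,80])*1e3).round(1))
E
python3 - <<'E'
from h import *
along('s2','scene',np.array([.531,-.222]),2.203)
print();along('s1','scene',np.array([.531,-.222]),2.203)
E
```

```text
-105 26 z med 41.2 p20-80 [34.5 47.5]
-90 58 z med 49.4 p20-80 [48.7 50.3]
-75 53 z med 47.6 p20-80 [46.4 48.3]
-60 50 z med 45.2 p20-80 [44.1 46.3]
-45 3 z med 45.2 p20-80 [44.2 45.4]
-15 21 z med 38.5 p20-80 [37.7 38.8]
0 39 z med 35.9 p20-80 [32.4 37.3]
15 42 z med 30.7 p20-80 [29.9 31.6]
30 38 z med 28.4 p20-80 [27.6 29.2]
45 40 z med 26.2 p20-80 [25.3 27.7]
60 43 z med 25.1 p20-80 [24.1 27.4]
75 37 z med 26.6 p20-80 [25.7 27.5]
90 38 z med 24.6 p20-80 [22.9 25.7]

-105 14 z med 19.0 p20-80 [12.8 22.2]
-90 54 z med 23.6 p20-80 [22.7 24.3]
-75 54 z med 23.5 p20-80 [22.3 24.4]
-60 51 z med 23.5 p20-80 [22.3 24.3]
-45 24 z med 23.6 p20-80 [22.5 24.5]
-30 30 z med 23.4 p20-80 [22.4 24. ]
-15 50 z med 24.1 p20-80 [23.  24.8]
0 42 z med 21.5 p20-80 [19.3 24.3]
15 41 z med 19.6 p20-80 [18.9 20.9]
30 46 z med 19.1 p20-80 [18.4 19.9]
45 42 z med 19.4 p20-80 [18.7 20. ]
60 47 z med 19.6 p20-80 [18.9 20.8]
75 42 z med 23.4 p20-80 [22.9 24.8]
90 43 z med 23.3 p20-80 [22.7 24.4]
```

The wrench drooped head-down by 7.9° in the loose grip, which is the tilt needed to go under the keeper. I'll lock it with a firm grip, then lift and turn.

Request:
servo_tool(
  motion=[
    [[15,0,0,0,0],[15,0,0,0,0],[15,0,-10,0,0],[15,0,-20,0,0],[15,0,-20,0,0],[15,0,-20,0,0],[15,0,-15,0,0],[15,0,-5,0,0],[15,0,0,0,2],[15,0,0,0,5]],
  ],
  force=100,
)

```text
time: 8.05
tool_pos: [0.5567, -0.2585, 0.0802]
tcp_rot: [-1.571, 0.001, -1.065]
wrist_force: [-0.3, 0.9, -4.0]
width: 0.0257
```

Request:
servo_tool(
  motion=[
    [[15,0,0,0,6],[15,0,0,0,6],[15,0,0,0,6],[15,0,0,0,6],[15,0,0,0,5],[15,0,0,0,2.9],[15,0,0,0,0],[15,0,0,0,0]],
  ],
)

```text
time: 8.85
tool_pos: [0.5567, -0.2585, 0.0802]
tcp_rot: [-1.572, 0.0, -1.618]
wrist_force: [-0.4, 0.9, -3.7]
width: 0.0252
```

```bash
python3 -c "
from h import *
togo([.5255,.0786,.081],-92.715)"
```

```text
t 8.85 pos [ 556.7 -258.5   80.2] yaw [-9.007e+01  2.000e-02 -9.271e+01] F [-0.4  0.9 -3.7] T [-0.23  0.05  0.03] w 25.2 q6 -0.45
tool shift mm [-335.3   -0.7  -47.1] ('turn', np.float64(0.01))
```

Request:
servo_tool(
  motion=[
    [[15,-20,0,-2.8,0],[15,-38,0,-5.3,0],[15,-40,0,-5.6,0],[15,-40,0,-5.6,0],[15,-40,0,-5.6,0],[15,-40,0,-5.6,0],[15,-40,0,-5.6,0],[15,-40,0,-5.6,0],[15,-27.3,0,-4,0],[15,-10,0,-1.4,0]],
  ],
  force=60,
)

```text
time: 9.85
tool_pos: [0.5257, 0.081, 0.0807]
tcp_rot: [-1.571, 0.0, -1.615]
wrist_force: [-0.0, -0.7, -4.2]
width: 0.0252
```

Run:
```python
from h import *
s=st()
im,d=grab('scene','s3');grab('top','t3')
p=np.array(s['tool_pos'])[:2]; y=s['tcp_rot'][2]+np.pi
o=p+.045*np.array([np.cos(y),np.sin(y)])
along('s3','scene',o,y,zlo=.06,hi=110);print();along('t3','top',o,y,zlo=.06,hi=110)
a=cv2.resize(im[190:340,340:530],None,fx=4,fy=4,interpolation=cv2.INTER_CUBIC)
cv2.imwrite('pics/m5.png',a[:,:,::-1])
```

```text
t 9.85 pos [525.7  81.   80.7] yaw [-9.003e+01  2.000e-02 -9.255e+01] F [-0.  -0.7 -4.2] T [-0.19  0.01 -0.05] w 25.2 q6 0.13
15 23 z med 119.0 p20-80 [118.2 119.5]
30 46 z med 117.8 p20-80 [116.4 118.7]
45 50 z med 115.6 p20-80 [114.5 116.5]
60 49 z med 114.2 p20-80 [113.  115.2]
75 44 z med 115.5 p20-80 [114.5 116.6]
90 48 z med 113.7 p20-80 [112.5 114.5]
105 3 z med 112.0 p20-80 [111.5 112.8]

60 9 z med 116.2 p20-80 [113.7 116.7]
75 56 z med 114.4 p20-80 [112.2 115.8]
90 54 z med 112.0 p20-80 [110.9 114.2]
```

View pics/m5.png

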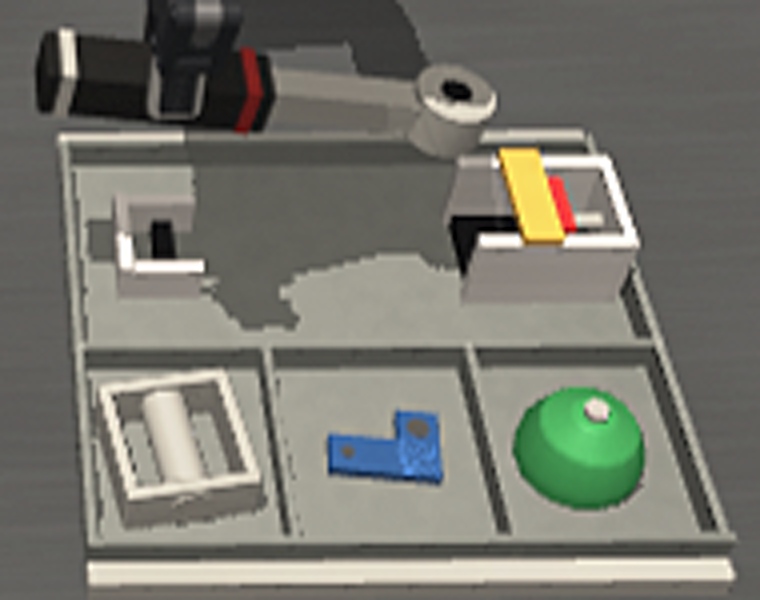

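```bash
cat >> h.py <<'E'
TR=np.array([.5298,.1695]);PS=1.5234
def cloud(tag,cam):
    z=np.load(tag+'.npz');d=z['d'];vv,uu=np.mgrid[0:480,0:640]
    m=robot.camera_model(cam);K=np.array(m['mtx']);T=np.linalg.inv(np.array(m['world_to_cam']))
    p=cv2.undistortPoints(np.c_[uu.ravel(),vv.ravel()].astype(float)[:,None],K,np.array([m['k1'],0,0,0]))[:,0]
    P=(np.c_[p[:,0],-p[:,1],-np.ones(len(p))]*d.ravel()[:,None])@T[:3,:3].T+T[:3,3]
    c,s=np.cos(PS),np.sin(PS);q=np.c_[(P[:,:2]-TR)@np.array([[c,-s],[s,c]]),P[:,2]]*1e3
    return q,z['im'].reshape(-1,3).astype(int)
def tr(p): 
    c,s=np.cos(PS),np.sin(PS);return (np.array(p)[:2]-TR)@np.array([[c,-s],[s,c]])*1e3
E
python3 - <<'E'
from h import *
print('tcp tray',tr(robot.state()['tool_pos']).round(1))
for tag,cam in(('s3','scene'),('t3','top')):
    q,c=cloud(tag,cam)
    k=(abs(q[:,0]-35)<40)&(abs(q[:,1])<28)&(q[:,2]>100)&(q[:,2]<119)
    w=q[k]; 
    for a in range(-5,60,8):
        b=w[abs(w[:,0]-a)<4]
        if len(b)>5:print(cam,a,len(b),'y',np.percentile(b[:,1],[3,97]).round(1),'z',np.median(b[:,2]).round(1))
    print('x max',np.percentile(w[:,0],[98,99.5]).round(1))
    # fixed parts as seen by this camera: yellow bar, sled, cheeks
    y=(c[:,0]>180)&(c[:,1]>140)&(c[:,2]<90)&(abs(q[:,0]-83)<30)&(abs(q[:,1])<40)&(q[:,2]>35); print('bar',q[y].min(0).round(1),q[y].max(0).round(1),np.median(q[y],0).round(1))
E
```

```text
tcp tray [-90.2  -0.6]
scene -5 31 y [-9.6  5.4] z 115.2
scene 3 57 y [-10.1   5.5] z 114.2
scene 11 57 y [-9.7  8. ] z 112.7
scene 19 60 y [-10.9   5.9] z 113.1
scene 27 95 y [-17.7  10.2] z 114.4
scene 35 84 y [-18.9  13.7] z 114.5
scene 43 80 y [-18.3  13.4] z 113.7
scene 51 43 y [-15.3  11. ] z 112.1
x max [52.2 54. ]
bar [ 77.  -27.8  43.3] [98.3 25.5 50.5] [81.3 -9.4 49.5]
top 19 9 y [ 0.6 10.6] z 114.4
top 27 63 y [-13.1  16.3] z 114.1
top 35 74 y [-16.2  16.9] z 113.9
top 43 71 y [-14.6  14.9] z 112.8
top 51 35 y [-9.6 11. ] z 111.7
x max [51.7 53. ]
bar [ 74.3 -28.4  36.6] [93.4 27.8 55. ] [83.3 -0.6 48.4]
```

Request:
servo_tool(
  motion=[
    [[15,4,8,0,0.1],[15,0,15,0,0],[15,0,15,0,0],[15,0,15,0,0],[15,0,12,0,0],[15,0,7,0,0],[15,0,4,0,0],[15,0,0,0,0],[15,0,0,0,0]],
  ],
)

```text
time: 10.85
tool_pos: [0.5266, 0.0746, 0.0054]
tcp_rot: [-1.57, 0.0, -1.621]
wrist_force: [0.6, 0.1, -3.6]
width: 0.0251
```

Run:
```python
from h import *
s=st();print('tcp tray',tr(s['tool_pos']).round(1))
grab('top','t4');grab('scene','s4')
for tag,cam in(('s4','scene'),('t4','top')):
    q,c=cloud(tag,cam)
    k=(q[:,0]>-10)&(q[:,0]<56)&(abs(q[:,1])<24)&(q[:,2]>22)&(q[:,2]<46);w=q[k]
    for a in range(-5,60,8):
        b=w[abs(w[:,0]-a)<4]
        if len(b)>5:print(cam,a,len(b),'y',np.percentile(b[:,1],[3,97]).round(1),'z',np.percentile(b[:,2],[50,95]).round(1))
    print('x max',np.percentile(w[:,0],[98,99.5]).round(1))
    for nm,x,y,h in(('cheek-',95,-25,45),('cheek+',95,25,45),('pad',64,0,12)):
        k=(abs(q[:,0]-x)<(20 if h>20 else 5))&(abs(q[:,1]-y)<7)&(abs(q[:,2]-h)<4);print(nm,k.sum(),np.percentile(q[k],[5,50,95],axis=0).round(1).tolist() if k.sum() else '')
```

```text
t 10.85 pos [526.6  74.6   5.4] yaw [-89.94   0.   -92.88] F [ 0.6  0.1 -3.6] T [-0.18  0.01 -0.03] w 25.1 q6 0.12
tcp tray [-94.9  -1.3]
scene -5 51 y [-11.4   4.5] z [39.4 42. ]
scene 3 51 y [-11.8   5. ] z [38.  40.9]
scene 11 52 y [-12.    5.8] z [37.4 39.9]
scene 19 84 y [-19.3   7. ] z [37.8 42.4]
scene 27 83 y [-20.7  11.5] z [39.7 41.7]
scene 35 80 y [-21.2  12.5] z [38.7 40.5]
scene 43 51 y [-17.9  10.1] z [37.5 39.6]
scene 51 7 y [-10.8   2.7] z [37.9 39.2]
x max [46.2 47.7]
cheek- 91 [[77.1, -29.8, 41.8], [94.2, -27.6, 45.3], [113.2, -21.5, 48.7]]
cheek+ 51 [[76.7, 19.5, 41.9], [103.7, 23.5, 44.6], [113.7, 27.6, 48.5]]
pad 24 [[60.9, -6.0, 9.2], [63.6, -0.3, 11.5], [68.1, 5.8, 13.7]]
top 11 18 y [-3.   9.7] z [38.3 43.2]
top 19 56 y [-14.9  13.9] z [39.1 42.9]
top 27 72 y [-17.7  15.4] z [38.4 41.9]
top 35 66 y [-17.5  13.4] z [37.6 40.9]
top 43 40 y [-14.5   9.5] z [36.1 39.7]
x max [45.4 47.1]
cheek- 51 [[78.1, -28.0, 41.6], [92.7, -24.5, 46.2], [113.0, -18.6, 48.6]]
cheek+ 57 [[77.4, 19.2, 41.4], [92.6, 24.2, 45.1], [114.2, 27.8, 48.6]]
pad 27 [[60.3, -6.4, 9.7], [64.4, 0.2, 11.2], [68.7, 6.2, 14.9]]
```

Request:
servo_tool(
  motion=[
    [[15,0,0,-1.6,-0.1],[15,-5,0,0,0],[15,-6,0,0,0],[15,-6,0,0,0],[15,-6,0,0,0],[15,-6,0,0,0],[15,-6,0,0,0],[15,-3,0,0,0],[15,0,0,0,0]],
  ],
)

```text
time: 11.85
tool_pos: [0.5264, 0.113, 0.0048]
tcp_rot: [-1.571, -0.0, -1.619]
wrist_force: [0.2, 0.6, -4.0]
width: 0.0253
```

Run:
```python
from h import *
s=st();print('tcp tray',tr(s['tool_pos']).round(1))
im,_=grab('top','t5');im2,_=grab('scene','s5')
a=cv2.resize(im[205:285,130:280],None,fx=5.2,fy=5.2,interpolation=cv2.INTER_CUBIC)[:,:400]
b=cv2.resize(im2[210:280,420:520],None,fx=4,fy=4,interpolation=cv2.INTER_CUBIC)
b=cv2.copyMakeBorder(b,0,len(a)-len(b),0,0,cv2.BORDER_CONSTANT)
cv2.imwrite('pics/m6.png',np.hstack([a,b])[:,:,::-1])
```

```text
t 11.85 pos [526.4 113.    4.8] yaw [-90.    -0.   -92.75] F [ 0.2  0.6 -4. ] T [-0.24  0.   -0.03] w 25.3 q6 0.19
tcp tray [-56.6   0.7]
```

View pics/m6.png

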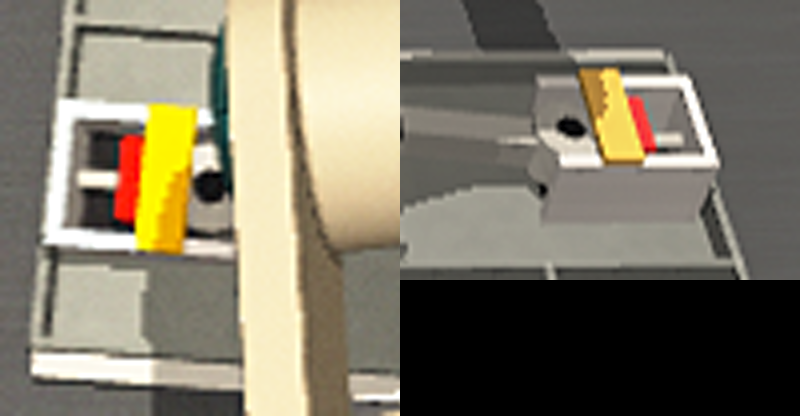

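The head is inside the cheeks and starting under the bar, with no contact force. I'll push on against the sled.

Request:
servo_tool(
  motion=[
    [[15,-3,0,0,0],[15,-4,0,0,0],[15,-4,0,0,0],[15,-3,0,0,0],[15,-2,0,0,0],[15,0,0,0,0]],
  ],
)

```text
time: 12.55
tool_pos: [0.5273, 0.1284, 0.0048]
tcp_rot: [-1.571, -0.001, -1.619]
wrist_force: [0.7, -3.7, -3.6]
width: 0.0253
```

Request:
servo_tool(
  motion=[
    [[15,-2,0,0,0],[15,-2,0,0,0],[15,0,0,0,0],[15,0,0,0,0]],
  ],
)

```text
time: 12.95
tool_pos: [0.5274, 0.1324, 0.0048]
tcp_rot: [-1.571, -0.0, -1.619]
wrist_force: [-0.6, -4.9, -2.9]
width: 0.0253
```

```bash
cat > chk.py <<'E'
from h import *
import sys
t=sys.argv[1];s=st();print('tcp tray',tr(s['tool_pos']).round(1))
grab('top','t'+t);grab('scene','s'+t)
for tag,cam in(('s'+t,'scene'),('t'+t,'top')):
    q,c=cloud(tag,cam)
    r=(c[:,0]>140)&(c[:,1]<60)&(c[:,2]<60)&(abs(q[:,1])<20)&(q[:,0]>75)&(q[:,0]<125)&(q[:,2]>20);print(cam,'sled red x',np.percentile(q[r,0],[5,50,95]).round(1),'z',np.median(q[r,2]).round(1))
    w=q[(abs(q[:,1])<8)&(q[:,2]>14)&(q[:,2]<75)]
    for a in(-110,-104,-98,-92,-84,-76,-68,0,15,30,45,60,68):
        b=w[abs(w[:,0]-a)<3]
        if len(b)>3:print(cam,a,len(b),'z',np.percentile(b[:,2],[20,50,80]).round(1))
E
python3 chk.py 6
```

```text
t 12.95 pos [527.4 132.4   4.8] yaw [-9.000e+01 -2.000e-02 -9.279e+01] F [-0.6 -4.9 -2.9] T [-0.99 -0.03 -0.02] w 25.3 q6 0.23
tcp tray [-37.2   0.6]
scene sled red x [106.3 113.2 117.1] z 43.2
scene -104 15 z [22.3 24.7 26.3]
scene -98 14 z [24.7 25.1 26.9]
scene -92 29 z [48.5 55.5 62.1]
scene -84 22 z [62.7 63.3 64.3]
scene -76 21 z [62.1 62.7 63.6]
scene -68 22 z [60.4 61.1 61.9]
scene 0 21 z [50.9 52.1 53. ]
scene 15 26 z [39.4 44.8 45.5]
scene 30 26 z [35.5 41.9 43.5]
scene 45 24 z [34.4 40.9 41.8]
scene 60 29 z [35.6 38.3 39.2]
scene 68 20 z [35.3 37.2 38.3]
top sled red x [104.7 109.  114.6] z 41.5
top -104 15 z [22.4 25.7 27.4]
top -98 12 z [24.1 27.8 46.7]
top -92 25 z [54.6 60.9 63.6]
```

Request:
servo_tool(
  motion=[
    [[15,0,0,0,0],[15,0,0,0,0],[15,0.5,2,0,0],[15,0.5,3,0,0],[15,0.5,3,0,0],[15,0.5,3,0,0],[15,0.5,3,0,0],[15,0.5,2,0,0],[15,0,0,0,0]],
  ],
  force=22,
)

```text
time: 13.95
tool_pos: [0.5274, 0.1293, -0.0107]
tcp_rot: [-1.571, 0.0, -1.619]
wrist_force: [-3.5, -8.0, 4.1]
width: 0.0255
```

```bash
python3 chk.py 7
```

```text
t 13.95 pos [527.4 129.3 -10.7] yaw [-8.999e+01  1.000e-02 -9.278e+01] F [-3.5 -8.   4.1] T [-0.53  0.59  0.39] w 25.5 q6 0.22
tcp tray [-40.2   0.5]
scene sled red x [105.6 108.4 115.6] z 42.6
scene -104 14 z [21.3 25.1 26.1]
scene -98 13 z [25.6 25.8 26.3]
scene -92 30 z [31.  42.2 43.7]
scene -84 19 z [42.6 43.2 43.8]
scene -76 20 z [41.9 42.9 43.3]
scene -68 20 z [41.8 42.7 43.4]
scene 0 20 z [39.  40.  41.5]
scene 15 30 z [27.6 34.6 35.9]
scene 30 25 z [27.7 34.1 35. ]
scene 45 26 z [27.1 33.3 34.5]
scene 60 28 z [30.2 33.  34.2]
scene 68 19 z [31.7 33.1 34.6]
top sled red x [103.7 107.3 112.7] z 40.4
top -104 18 z [22.1 24.  26.1]
top -98 20 z [25.3 26.6 39.1]
top -92 11 z [38.4 43.4 43.8]
```

Request:
servo_tool(
  motion=[
    [[15,0.3,2,-0.5,0],[15,0.3,2,0,0],[15,0,1.5,0,0],[15,0,1,0,0],[15,0,0,0,0],[15,0,0,0,0]],
  ],
)

```text
time: 14.65
tool_pos: [0.5275, 0.1284, -0.0162]
tcp_rot: [-1.569, -0.0, -1.62]
wrist_force: [-4.6, -10.0, 7.0]
width: 0.0255
```

```bash
python3 chk.py 8
```

```text
t 14.65 pos [527.5 128.4 -16.2] yaw [-8.991e+01 -1.000e-02 -9.279e+01] F [ -4.6 -10.    7. ] T [-0.66  0.76  0.4 ] w 25.5 q6 0.22
tcp tray [-41.1   0.4]
scene sled red x [105.7 111.5 115.1] z 42.7
scene -104 13 z [22.2 24.4 25.2]
scene -98 13 z [24.5 25.2 25.9]
scene -92 27 z [28.  34.4 35.2]
scene -84 20 z [35.2 35.9 37. ]
scene -76 19 z [34.8 35.6 36.6]
scene -68 22 z [35.1 35.9 36.8]
scene 0 19 z [35.4 35.8 36.7]
scene 15 29 z [21.  30.6 31.3]
scene 30 27 z [28.8 31.  32.6]
scene 45 30 z [27.2 31.  32.2]
scene 60 27 z [27.3 31.1 32.6]
scene 68 24 z [31.1 31.7 33.6]
top sled red x [103.5 106.8 112.5] z 41.6
top -104 16 z [20.8 23.8 26.7]
top -98 18 z [24.  25.8 31.6]
top -92 7 z [32.7 35.5 36. ]
```

Flat on both supports (grip top at 36 and shaft top at 31–32). I'll ease it back towards the tail stop and then release.

Request:
servo_tool(
  motion=[
    [[15,1,0,0,0],[15,1,0,0,0],[15,1,0,0,0],[15,0,0,0,0],[50,0,0,0,0],[50,0,0,0,0],[50,0,0,0,0],[50,0,0,0,0]],
  ],
)

```text
time: 15.55
tool_pos: [0.5265, 0.1261, -0.0179]
tcp_rot: [-1.571, 0.0, -1.619]
wrist_force: [1.1, -0.5, -0.1]
width: 0.0497
```

```bash
python3 chk.py 9
```

```text
t 15.55 pos [526.5 126.1 -17.9] yaw [-90.01   0.   -92.79] F [ 1.1 -0.5 -0.1] T [ 0.02  0.03 -0.02] w 49.7 q6 0.22
tcp tray [-43.5   1.2]
scene sled red x [102.2 105.3 111.8] z 42.3
scene -104 14 z [21.4 25.1 26. ]
scene -98 23 z [25.1 26.7 35.1]
scene -92 23 z [34.6 35.4 36.2]
scene -84 21 z [34.7 35.6 36.6]
scene -76 20 z [35.  35.8 36.9]
scene -68 22 z [34.5 35.9 36.3]
scene 0 18 z [34.9 35.9 36.5]
scene 15 23 z [29.1 31.5 32.9]
scene 30 28 z [29.7 31.  32.5]
scene 45 24 z [29.6 31.1 32.6]
scene 60 22 z [30.  31.3 32.2]
scene 68 25 z [31.9 35.  36.5]
top sled red x [100.4 104.3 110. ] z 40.3
top -104 17 z [22.3 24.3 26.6]
top -98 23 z [27.1 32.6 35.9]
```

Released and flat; the sled moved back about 3 mm and the rear end now reaches the tail stop. Next I raise the arm clear, turning aside so the cameras can see.

Request:
servo_tool(
  motion=[
    [[50,0,-8,0,0],[50,0,-20,0,0],[50,0,-30,0,0],[50,0,-40,0,0],[50,0,-40,0,0],[50,0,-30,0,0],[50,30,0,0,0],[50,45,0,0,0],[50,45,0,0,0],[50,45,0,0,0]],
  ],
)

```text
time: 16.65
tool_pos: [0.5183, -0.0403, 0.1512]
tcp_rot: [-1.57, -0.0, -1.619]
wrist_force: [1.1, -0.6, -0.3]
width: 0.0498
```

Request:
servo_tool(
  motion=[
    [[50,45,0,0,0],[50,45,0,0,0],[50,35,0,0,0],[50,0,0,0,0]],
  ],
)

```text
time: 17.05
tool_pos: [0.5118, -0.1675, 0.1508]
tcp_rot: [-1.57, -0.001, -1.624]
wrist_force: [-0.3, 0.9, 0.5]
width: 0.0498
```

```bash
python3 chk.py 10
python3 - <<'E'
from h import *
a=np.load('t10.npz')['im'][150:292,130:282];b=np.load('s10.npz')['im'][215:340,350:530]
a=cv2.resize(a,None,fx=2.6,fy=2.6,interpolation=cv2.INTER_CUBIC);b=cv2.resize(b,None,fx=2.2,fy=2.2,interpolation=cv2.INTER_CUBIC)
b=cv2.copyMakeBorder(b,0,len(a)-len(b),0,0,cv2.BORDER_CONSTANT)
cv2.imwrite('pics/m7.png',np.hstack([a,b])[:,:,::-1])
E
```

```text
t 17.05 pos [ 511.8 -167.5  150.8] yaw [-8.998e+01 -7.000e-02 -9.307e+01] F [-0.3  0.9  0.5] T [-0.01 -0.05 -0.  ] w 49.8 q6 -0.33
tcp tray [-337.5    2. ]
scene sled red x [102.3 103.6 110.6] z 42.6
scene -104 13 z [21.2 24.5 25.9]
scene -98 25 z [25.1 26.5 34.9]
scene -92 21 z [35.2 35.9 36.6]
scene -84 20 z [35.6 36.2 37.1]
scene -76 20 z [35.1 35.7 36.5]
scene -68 20 z [34.9 35.7 36.7]
scene 0 18 z [34.1 35.6 36.5]
scene 15 24 z [30.5 31.9 32.3]
scene 30 23 z [27.6 31.  32.5]
scene 45 31 z [24.1 30.8 32.1]
scene 60 24 z [29.  31.1 32. ]
scene 68 21 z [32.2 34.9 35.9]
top sled red x [100.1 104.2 110.6] z 41.3
top -104 17 z [22.4 24.2 25.9]
top -98 27 z [26.4 33.6 34.9]
top -92 25 z [33.  35.4 36.7]
top -84 24 z [31.6 35.3 37.2]
top -76 25 z [32.6 34.2 36.3]
top -68 24 z [33.  34.7 36.2]
top 0 21 z [31.3 32.4 35.5]
top 15 26 z [28.4 30.3 32.4]
top 30 18 z [28.3 29.4 31.1]
top 45 27 z [27.7 29.7 31.3]
top 60 25 z [28.5 30.4 32.4]
top 68 25 z [31.2 34.7 36.9]
```

View pics/m7.png

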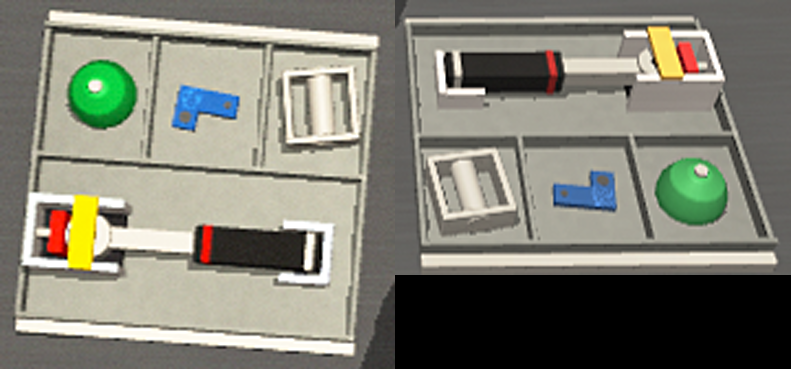

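The wrench lies flat in the bay: head under the yellow bar (left, 83,235), sled pushed back, grip end inside the tail stop (315,250). The bell, hanger and pedal have not moved and the arm is clear.

```bash
python3 -c "
from plant import robot
print(robot.hand_in())"
```

```text
the job is handed in; nothing more can be done
None
```

The small black torque wrench is in its bay and the job was handed in at about 17 s of the 42 s allowed. I left the orange wrench and the larger black one alone.

**How it went:** I gripped the wrench loosely by its black grip so the head drooped about 8°, then clamped it firmly for the carry. I slid the head under the keeper bar and pushed the sled in about 11 mm. Then I lowered the grip end inside the tail stop, eased it back onto the stop and let go.

**Last checks, with the arm clear:**
- **Lying flat:** the scene camera puts the grip's top at about 36 mm and the shaft's at 31–32 mm, as expected with the wrench on both supports.
- **Held by the spring:** the sled stays pushed back, its red part still about where it settled on release. The grip end reaches the tail stop.
- **Other parts:** the bell, hanger and pedal look unmoved in the final picture.

**What disagreed:**
- **Reported tool height:** it read about 35 mm lower than the cameras showed. My first grasp therefore closed on air above the wrench without moving it, and I corrected for this afterwards.
- **Grip width:** it read about 25 mm under firm grip, against the stated 28 mm. The wrench did not slip.
- **Height along the wrench:** the top camera's heights were up to about 3 mm lower than the scene camera's.

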